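# Shut up the tackle cabinet

### The job

Shut up the little tackle cabinet: first push its pulled-out tray fully home, then push the door shut, flat against the cabinet. Push with the fingertips on the outer faces only: do not pinch the tray or the door or reach in behind them, and leave everything else where it stands, nothing lifted.

Things in the scene. Friction and masses are not known exactly. Their poses are not given: they have to be found in the camera images.
- cabinet: small oak tackle cabinet without knobs, fixed to the bench, 190 deep, 270 wide, 165 high. Origin: on the bench, at the middle of its front plane; x points from the front into the cabinet (away from the robot), y to the left seen from the robot, z up. Bowl and jar stand on the rear half of its top, at least 85 behind the front plane.
- tray (a joint): how far the tray is pulled out (m): 0 = fully home (a hard stop), starts at 0.07 to 0.12, at most 0.14. It slides along the cabinet's x, with a friction of about 1.5 N and some damping, and stays where it is left.
- tray_face (a point): middle of the top edge of the outer face of the tray's dark front panel, 145 above the bench. The panel is 190 wide, 10 thick and reaches from 30 to 145 above the bench; fully home its outer face lies in the cabinet's front plane (x = 0 in the cabinet's frame), under the cabinet's 12-thick top board. Seen-from-above tray contents (red jars, orange and blue spools) lie behind it, lower than its top edge; fingers must not touch them or anything behind the panel.
- door (a joint): opening angle of the door (rad): 0 = shut against the front of the cabinet (a hard stop), 1.57 = standing square out towards the robot, starts at 1.45 to 1.85, at most 2.1. The hinge has a light friction of about 0.15 N m, no spring and no latch: the door stays where it is left.
- door_hinge (a point): point on the door's vertical chrome hinge line, at the cabinet's front plane, at its left edge (y = +135 in the cabinet's frame), 165 above the bench. The point's axes turn with the door: its -y runs along the door from the hinge to the free edge, its -x points out of the outer face. The outer face lies 16 from the hinge line along that -x.
- door_edge (a point): top corner of the door's free edge, on its outer face, 269 from the hinge line, 165 above the bench. The oak door is 268 wide, 14 thick, reaches from 15 to 165 above the bench and swings about its left edge; shut, it covers the tray. Fingers must not touch its plywood inner face.
- bowl_center (a point): blue ceramic bowl of swivels, 88 across, 40 high, on top of the cabinet; a bystander, leave alone. The point is its centre.
- jar_center (a point): glass jar of spinners with a steel lid, 66 across, 89 high, on top of the cabinet; a bystander, leave alone. The point is its centre.
- reel_center (a point): black plastic fly reel lying flat, 80 across, 46 high over its crank, on the bench to the right of the cabinet's front; a bystander, leave alone. The point is its centre.
- pliers_center (a point): stainless pliers lying flat, 175 long, 14 high, on the bench left of the cabinet; a bystander, leave alone. The point is its centre.
- torch_center (a point): yellow torch lying down, 150 long, 38 high, far left on the bench; a bystander, leave alone. The point is its centre.
- tin_center (a point): green fly tin with an aluminium lid, 92 x 122 x 33, far right on the bench; a bystander, leave alone. The point is its centre.

How it is judged (in metres and radians):
On the way, in this order (a step that is already met when the one before it is completed fails the run):
1. the tray is pushed fully home (within 5 mm) while the door is still open (value of joint tray below 0.005 m and value of joint door above 0.5 rad), for 0.2 s.
2. the door is pushed shut (within 0.035 rad) over the tray (value of joint door below 0.035 rad and value of joint tray below 0.005 m), for 0.2 s.
At the end, for the whole second after the job is handed in: The tray is within 5 mm of fully home, the door within 0.035 rad (9 mm at its free edge) of shut, and every bystander within 25 mm of where it stood (all of step 2 and not (distance of any of bowl_center, jar_center, reel_center, pliers_center, torch_center, tin_center from where it was at the start of the episode above 0.025 m)); the robot touches nothing.
It fails at once if a bystander is lifted, or shifted by more than 25 mm (distance of any of bowl_center, jar_center, reel_center, pliers_center, torch_center, tin_center from where it was at the start of the episode above 0.025 m).
It fails at once if the tray is pinched or reached into: the fingers press with over 1 N on anything behind its front panel (contact force between the fingers and tray_c1 above 1 N or contact force between the fingers and tray_c2 above 1 N or contact force between the fingers and tray_c3 above 1 N or contact force between the fingers and tray_c4 above 1 N or contact force between the fingers and tray_c5 above 1 N or contact force between the fingers and tray_c6 above 1 N).
It fails at once if the door is pinched or handled from behind: the fingers press with over 1 N on its inner face (contact force between the fingers and door_c1 above 1 N).
It fails at once if the door is swung against the pulled-out tray ((value of joint door below 1.1 rad and value of joint tray above 0.07 m) or (value of joint door below 0.5 rad and value of joint tray above 0.02 m)).
It also fails if it takes over 56 s, if anything falls off the work surface, if the arm or the gripper's body presses on something with over 40 N, if the wrist force passes 120 N, or if a joint passes its speed limit or range.

### The arm

A 6-joint arm with a two-finger parallel gripper is mounted at the origin on the work surface. World frame = base frame: x ahead of the robot, y to its left, z up, the work surface at z = 0. Lengths are in mm, angles in rad, forces in N, time in s.
With the tool pointing down it reaches from about 400 to 925 mm from the base axis. Payload 12.5 kg.
Tool frame: the origin (TCP) lies midway between the tips of the shut fingers; the grasp point (between the pads) lies 19 mm behind it (env.grip_depth is the distance from the TCP to the grasp point, in mm); z points along the fingers, y is the line along which they close (so a half turn about z gives the same grasp; the last joint's range is limited). The gripper opens to 95 mm and grips with 3 to 60 N. Pads are 20 mm wide; open, the fingers measure 119 mm over their backs; the gripper's body (75 mm by 180 mm) begins 59 mm behind the grasp point.
Start: joints at [1.12, 0.491, 1.559, -0, 1.092, -0.106], TCP at [211.239, 588.239, 214.661] pointing down, gripper open.
Joint ranges: [-3.1, 3.1], [-0.84, 2.19], [0.05, 2.79], [-1.13, 4.28], [0.06, 2.93], [-2.69, 2.69]. Speed limits (rad/s): [2.22, 2.22, 2.79, 3.14, 3.14, 3.14].

### API

Orientations are given as [roll, pitch, yaw] about the fixed x, y, z axes, in that order (R = Rz(yaw) Ry(pitch) Rx(roll)).
In Python, from cell import monitor, viewer, order, env gives the robot as it stands.
- The arm moves only by the tool move_arm, never from a script. Its argument "moves" is one flat list of numbers, 4 for each row, row after row: the shift along the tool's x, y, z normalised to -1 to 1, where 1 is 0.15 m, then the turn about the tool's z normalised to -1 to 1, where 1 is pi/2 rad. A call has 1 to 10 rows; each row shifts and turns the commanded pose from where the row before left it, along the tool's axes as they then stand; what a row does not reach is not made up. A row lasts 1/8 s, in which the tool goes at most 62.5 mm and 10.7 degrees, less where a joint would pass 70% of its speed; a pose out of reach is approached as far as the arm can. A call with a number of a shift or a turn outside -1 to 1 is refused whole. A call with a gripper value outside its range is refused whole. "claw" is the finger opening in mm, from 0 to 95.1, set as the call begins (left out, the last holds). The fingers move at their own pace and stop on an object; the grip force is fixed at half the most. Time passes only in rows, so rows that do not move let the fingers close. It gives the time, the measured TCP pose, the force, the opening and the grip force at its end, in the units of the state.
- monitor.state(): the state, without advancing time (a new reading comes with each control period).
- viewer.read_camera(name): name is "scene" or "top"; returns the picture (400x640x3 uint8, red, green, blue); there is no depth.
- viewer.camera_info(name): a dict with "K" (3x3 intrinsics, pixels), "camera_from_world" (4x4, takes a point from world to camera coordinates). Camera axes: x right, y down, z forward; pixel columns grow to the right and rows downward; lengths in mm; the calibration is good to about 2 mm. A picture is of the moment at which its call begins. camera_info takes no time and is no camera call.
- order.job_done(): hands the job in; it is judged then, once.
The state is a dict: "t": time; "joints": joint angles; "qvel": joint speeds; "tau": joint torques, N m; "eef_pos": TCP position; "tcp_rot": TCP orientation; "ft_force": force on the tool from outside, world axes, zero at the start; "moment": the same for the moment, N m; "opening": opening from 0.0 (shut) to 1.0 (fully open); "grip_force": force on a finger pad.
Only numpy, scipy, OpenCV 4.12 (cv2) and the standard library are available. Lean on these libraries where they do the work, as an engineer would, in place of code of your own. Each camera call takes 0.05 s, during which the arm holds its last target. There are 200 camera calls.

## Working session

There is one attempt and no reset: what is moved stays moved. The work goes in short steps, Python scripts to look and compute and a tool call to move; the robot and the scene stay as the last step left them, time stands still between calls to the robot, and variables do not carry over. Pictures are saved under pics/ and viewed, at most 10 in all, crops included, and the job is handed in when it is done.

Besides the shell and the picture viewer there is one more tool, called after "Call:" as a command line: name --argument value ..., lists and objects as JSON in quotes. move_arm: Moves the arm, as the interface text tells. Scaled input: -1 to 1 covers 0.15 m each way for a shift and pi/2 rad each way for a turn. Its arguments: {"type":"object","properties":{"moves":{"type":"array"},"claw":{"type":"number"}},"required":["moves"]}

```bash
mkdir -p pics; python3 - <<'E'
from cell import monitor, viewer
import cv2
for n in("scene","top"):
    cv2.imwrite(f"pics/{n}0.png",cv2.cvtColor(viewer.read_camera(n),cv2.COLOR_RGB2BGR))
    print(viewer.camera_info(n))
print(monitor.state())
E
```

```text
{'K': array([[487.19382335,   0.        , 326.52729545],
       [  0.        , 487.19382335, 192.76483612],
       [  0.        ,   0.        ,   1.        ]]), 'camera_from_world': array([[-3.51047520e-01,  9.36352237e-01, -3.18243952e-03,
         2.05369868e+02],
       [ 8.91078067e-01,  3.33025820e-01, -3.08340204e-01,
        -4.88630993e+02],
       [-2.87655205e-01, -1.11077866e-01, -9.51270829e-01,
         2.24059270e+03],
       [ 0.00000000e+00,  0.00000000e+00,  0.00000000e+00,
         1.00000000e+00]])}
{'K': array([[460.99309916,   0.        , 315.9553734 ],
       [  0.        , 460.99309916, 194.88838599],
       [  0.        ,   0.        ,   1.        ]]), 'camera_from_world': array([[-2.09365822e-02, -9.99737926e-01, -9.25948526e-03,
         3.15881986e+01],
       [-9.83288266e-01,  2.22656158e-02, -1.80688762e-01,
         6.22108384e+02],
       [ 1.80847577e-01,  5.32173807e-03, -9.83496738e-01,
         1.39938838e+03],
       [ 0.00000000e+00,  0.00000000e+00,  0.00000000e+00,
         1.00000000e+00]])}
{'t': 0.1, 'joints': array([ 1.12042717e+00,  4.91476409e-01,  1.55938930e+00, -5.84982121e-06,
        1.09169751e+00, -1.05582618e-01]), 'qvel': array([ 0.00168598, -0.00080625, -0.00131865, -0.00154873, -0.00225922,
       -0.00021196]), 'tau': array([ 1.78953687e-03, -6.13621402e+01, -2.58605880e+01,  6.93366048e-02,
        4.71217255e-02, -6.20587298e-05]), 'eef_pos': array([211.12295205, 588.03344026, 214.13412038]), 'tcp_rot': array([-3.14062695e+00, -9.71246415e-05,  2.79680877e+00]), 'ft_force': array([-0.24177388,  0.16506281, -0.34403226]), 'moment': array([-0.04410985, -0.01613522, -0.01662869]), 'grip_force': 0.0, 'opening': 0.9981311571544341}
```

View pics/scene0.png

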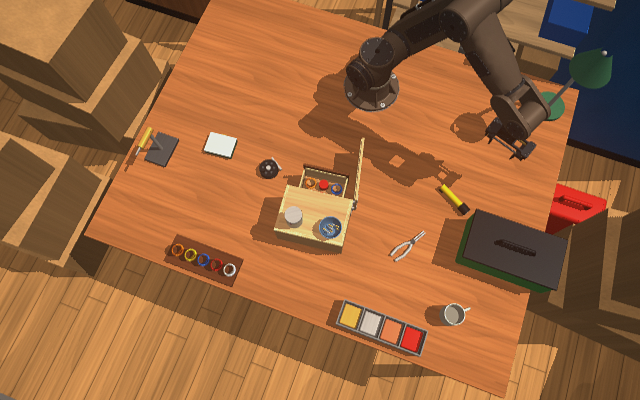

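View pics/top0.png

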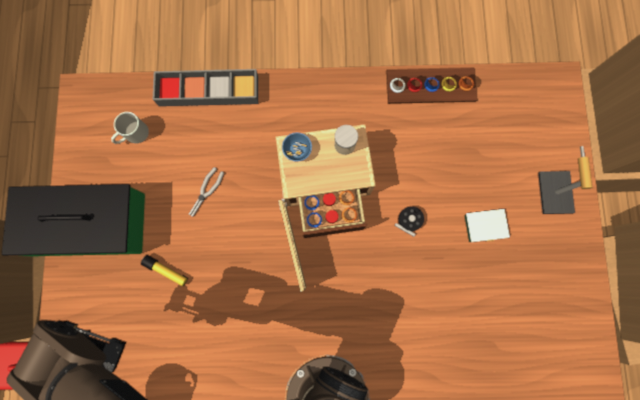

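```bash
python3 - <<'E'
import cv2
im=cv2.imread("pics/top0.png")[110:300,260:440]
cv2.imwrite("pics/c1.png",cv2.resize(im,None,fx=3.15,fy=3.15,interpolation=cv2.INTER_CUBIC)[:600])
E
```

```text
(no output)
```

View pics/c1.png

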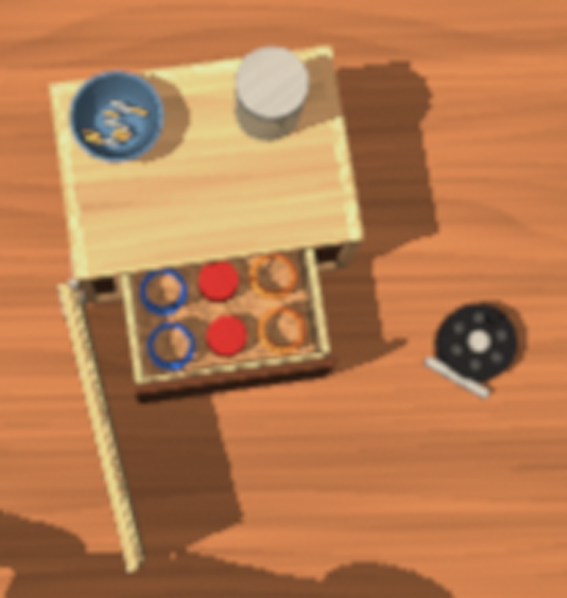

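The crop shows the cabinet's front top corners at (78,278) and (361,240), the tray panel at about (138,390)–(330,368), the door's free end at about (126,572), and the reel at (478,342).

```bash
cat > h.py <<'E'
import numpy as np, cv2
from cell import monitor, viewer
def px2w(n,u,v,z):
    I=viewer.camera_info(n);T=I["camera_from_world"];R,t=T[:3,:3],T[:3,3]
    d=R.T@np.linalg.solve(I["K"],[u,v,1]);c=-R.T@t
    return (c+d*(z-c[2])/d[2])
def crop(u,v,z): return px2w("top",260+u/3.15,110+v/3.15,z)
E
python3 - <<'E'
from h import *
FL,FR,BL,BR=[crop(*p,165)for p in[(78,278),(361,240),(50,86),(331,47)]]
print(FL,FR,BL,BR)
d=FL-FR; print(np.linalg.norm(d),np.linalg.norm(BL-FL),np.arctan2(-d[0],d[1]),[np.arctan2(a[1],a[0]) for a in(BL-FL,BR-FR)])
th=np.mean([np.arctan2(-d[0],d[1])]+[np.arctan2(a[1],a[0]) for a in(BL-FL,BR-FR)])
ex=np.array([np.cos(th),np.sin(th),0]);ey=np.array([-np.sin(th),np.cos(th),0])
O=(FL+FR+BL+BR)/4-95*ex;print("th",th,"O",O)
f=lambda p:(round((p-O)@ex,1),round((p-O)@ey,1))
for n,p in dict(trL=(138,392,145),trR=(330,370,145),doorfree_out=(126,572,165),doorfree_in=(142,566,165),hinge=(62,289,165),reel=(478,342,30),reelcrank=(425,362,30),jar=(272,80,254),bowl=(117,115,200)).items():
    w=crop(*p);print(n,w.round(1),f(w))
E
```

```text
[594.83349882 108.66344334 165.        ] [ 624.74828409 -154.71543396  165.        ] [780.57722973 133.65284449 165.        ] [ 812.853103   -134.40986755  165.        ]
265.07230595556365 187.41719169974334 0.11309613228436718 [np.float64(0.13373397042797872), np.float64(0.10753175371644626)]
th 0.11812061880959739 O [608.91500152 -22.89763588 165.        ]
trL [489.9  55.5 145. ] (np.float64(-109.0), np.float64(91.8))
trR [ 506.4 -123.1  145. ] (np.float64(-113.6), np.float64(-87.4))
doorfree_out [327.3  68.1 165. ] (np.float64(-268.9), np.float64(123.6))
doorfree_in [332.2  53.7 165. ] (np.float64(-265.7), np.float64(108.7))
hinge [584.8 123.6 165. ] (np.float64(-6.7), np.float64(148.3))
reel [ 544.1 -284.9   30. ] (np.float64(-95.3), np.float64(-252.6))
reelcrank [ 525.  -230.4   30. ] (np.float64(-107.8), np.float64(-196.2))
jar [753.1 -71.3 254. ] (np.float64(137.5), np.float64(-65.1))
bowl [740.2  68.8 200. ] (np.float64(141.2), np.float64(75.6))
```

Call:
move_arm --moves '[0,0,-0.03,-0.098,0,0,-0.03,-0.098,0,0,-0.03,-0.098]' --claw 0

```text
t: 0.48
eef_pos: [211.2, 588.1, 227.9]
tcp_rot: [-3.141, -0.0, -3.019]
ft_force: [-0.0, 0.4, -0.1]
opening: 0.739
grip_force: 0.0
```

```bash
cat >> h.py <<'E'
from scipy.spatial.transform import Rotation
TH=0.118;O=np.array([609,-23,0.]);CR=Rotation.from_rotvec([0,0,TH]).as_matrix()
def rel(*cabpts):
    s=monitor.state();R=Rotation.from_euler('xyz',s["tcp_rot"]).as_matrix();p=s["eef_pos"]
    print("t",s["t"],"pos",p.round(1),"yaw",s["tcp_rot"].round(3),"cab",(CR.T@(p-O)).round(1),"F",(CR.T@s["ft_force"]).round(1))
    for c in cabpts:
        w=O+CR@np.array(c,float);print(c,"world",w.round(1),"rows",(R.T@(w-p)/150).round(3));p=w
E
python3 - <<'E'
from h import *
rel((-190,350,225),(-190,-10,225),(-190,-10,105))
E
```

```text
t 0.475 pos [211.2 588.1 227.9] yaw [-3.141 -0.    -3.019] cab [-323.1  653.7  227.9] F [ 0.   0.4 -0.1]
(-190, 350, 225) world [379.1 302.2 225. ] rows [-0.879 -2.028  0.02 ]
(-190, -10, 225) world [421.5 -55.3 225. ] rows [ 1.0e-02 -2.4e+00  2.0e-03]
(-190, -10, 105) world [421.5 -55.3 105. ] rows [-0.     0.001  0.8  ]
```

Call:
move_arm --moves '[-0.126,-0.29,0,0,-0.126,-0.29,0,0,-0.126,-0.29,0,0,-0.126,-0.29,0,0,-0.126,-0.29,0,0,-0.126,-0.29,0,0,-0.126,-0.29,0,0]'

```text
t: 1.35
eef_pos: [378.7, 299.9, 228.1]
tcp_rot: [-3.142, -0.0, -3.025]
ft_force: [1.0, 0.3, 0.7]
opening: 0.028
grip_force: 0.0
```

Call:
move_arm --moves '[0,-0.3,0,0,0,-0.3,0,0,0,-0.3,0,0,0,-0.3,0,0,0,-0.3,0,0,0,-0.3,0,0,0,-0.3,0,0,0,-0.3,0,0,0,0,0,0]'

```text
t: 2.48
eef_pos: [420.4, -58.4, 227.9]
tcp_rot: [-3.142, -0.0, -3.028]
ft_force: [-0.0, -0.2, 0.2]
opening: 0.007
grip_force: 0.0
```

```bash
python3 - <<'E'
from h import *
rel((-190,-10,225),(-190,-10,105))
cv2.imwrite("pics/t1.png",cv2.resize(cv2.cvtColor(viewer.read_camera("top"),cv2.COLOR_RGB2BGR)[120:320,240:440],None,fx=3,fy=3))
E
```

```text
t 2.475 pos [420.4 -58.4 227.9] yaw [-3.142 -0.    -3.028] cab [-191.5  -12.9  227.9] F [-0.1 -0.2  0.2]
(-190, -10, 225) world [421.5 -55.3 225. ] rows [-0.01   0.02   0.019]
(-190, -10, 105) world [421.5 -55.3 105. ] rows [-0.   0.   0.8]
```

View pics/t1.png

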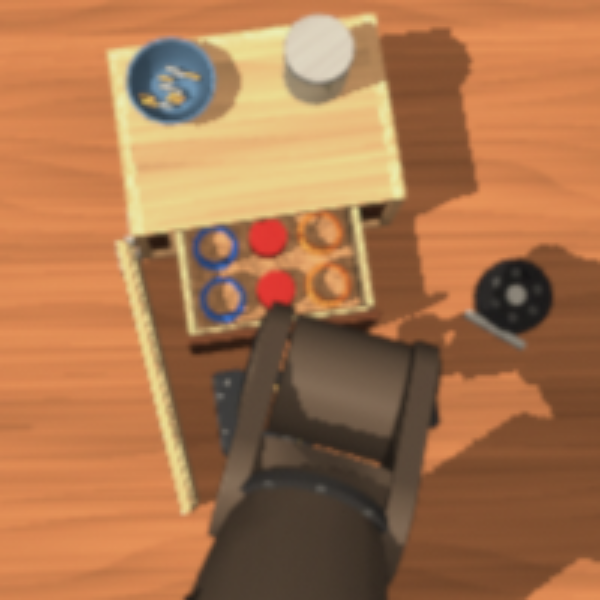

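The gripper hangs in front of the tray panel (panel at about (285,335)), clear of the door. Next I lower it and push.

Call:
move_arm --moves '[0,0.01,0.2,0,0,0.01,0.21,0,0,0,0.21,0,0,0,0.2,0,0,0,0,0,-0.15,0,0,0,-0.15,0,0,0,-0.1,0,0,0]'

```text
t: 3.52
eef_pos: [480.6, -45.6, 106.3]
tcp_rot: [-3.141, 0.002, -3.024]
ft_force: [-0.4, -0.1, 0.3]
opening: 0.005
grip_force: 0.0
```

Call:
move_arm --moves '[-0.08,0,0,0,-0.08,0,0,0,-0.08,0,0,0,-0.08,0,0,0,-0.08,0,0,0,-0.08,0,0,0]'

```text
t: 4.28
eef_pos: [551.7, -37.7, 105.0]
tcp_rot: [3.141, -0.0, -3.025]
ft_force: [-2.7, 0.7, 0.5]
opening: 0.006
grip_force: 1.3
```

```bash
python3 - <<'E'
from h import *
rel((-10,-10,105))
E
```

```text
t 4.275 pos [551.7 -37.7 105. ] yaw [ 3.141 -0.    -3.025] cab [-58.7  -7.9 105. ] F [-2.6  1.   0.5]
(-10, -10, 105) world [600.2 -34.1 105. ] rows [-0.324 -0.014  0.   ]
```

Contact at about 2.6 N; I push on in small rows.

Call:
move_arm --moves '[-0.06,0,0,0,-0.06,0,0,0,-0.06,0,0,0,-0.05,0,0,0,-0.03,0,0,0,0,0,0,0]'

```text
t: 5.03
eef_pos: [590.3, -33.4, 105.2]
tcp_rot: [-3.141, 0.001, -3.025]
ft_force: [0.0, -0.4, -0.5]
opening: 0.007
grip_force: 0.0
```

Call:
move_arm --moves '[-0.02,0,0,0,-0.01,0,0,0,-0.01,0,0,0,0,0,0,0]'

```text
t: 5.52
eef_pos: [595.9, -32.6, 105.2]
tcp_rot: [-3.142, 0.001, -3.025]
ft_force: [-0.4, -0.6, -0.0]
opening: 0.004
grip_force: 0.1
```

Call:
move_arm --moves '[-0.02,0,0,0,-0.02,0,0,0]'

```text
t: 5.78
eef_pos: [597.3, -32.3, 105.2]
tcp_rot: [3.141, -0.01, -3.024]
ft_force: [-40.2, -9.8, 23.5]
opening: 0.002
grip_force: 20.3
```

Call:
move_arm --moves '[-0.01,0,0,0,-0.01,0,0,0,0,0,0,0]'

```text
t: 6.15
eef_pos: [597.0, -32.3, 105.2]
tcp_rot: [3.14, -0.017, -3.024]
ft_force: [-47.4, -11.3, 26.9]
opening: 0.006
grip_force: 24.4
```

The tray is hard against its stop. Next I retreat and go over the door to its outer side.

Call:
move_arm --moves '[0.1,0,0,0,0.2,0,0,0,0.2,0,0,0,0,0,-0.27,0,0,0,-0.27,0,0,0,-0.26,0,0,0,0,0]'

```text
t: 7.02
eef_pos: [531.4, -40.5, 227.9]
tcp_rot: [-3.14, 0.006, -3.025]
ft_force: [-0.5, -0.3, -1.5]
opening: 0.002
grip_force: 0.0
```

```bash
python3 - <<'E'
from h import *
rel((-179,200,225),(-179,200,105),(-179,165,105))
cv2.imwrite("pics/t2.png",cv2.resize(cv2.cvtColor(viewer.read_camera("top"),cv2.COLOR_RGB2BGR)[120:320,240:440],None,fx=3,fy=3))
E
```

```text
t 7.025 pos [531.4 -40.5 227.9] yaw [-3.14   0.006 -3.025] cab [-79.1  -8.2 227.9] F [-0.6 -0.2 -1.5]
(-179, 200, 225) world [407.7 154.5 225. ] rows [0.667 1.387 0.013]
(-179, 200, 105) world [407.7 154.5 105. ] rows [0.004 0.001 0.8  ]
(-179, 165, 105) world [411.8 119.8 105. ] rows [-0.    -0.233  0.   ]
```

View pics/t2.png

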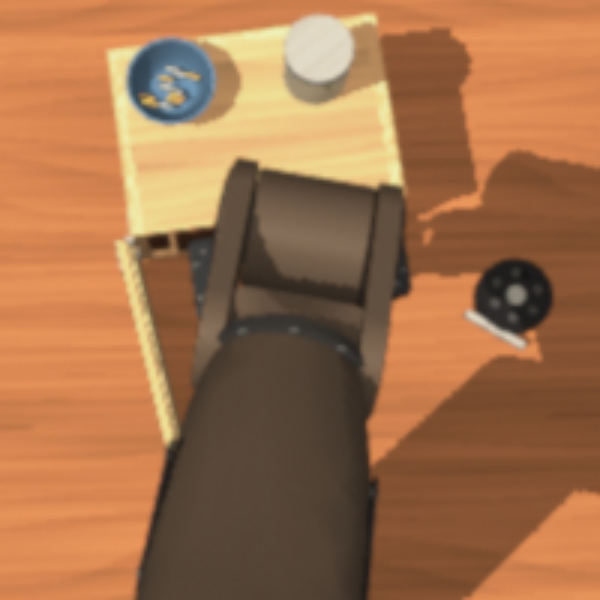

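The tray is home: the area in front of the cabinet at about (180,260) is empty and the door still stands open. Moving over the door now.

Call:
move_arm --moves '[0.11,0.23,0,0,0.11,0.23,0,0,0.11,0.23,0,0,0.11,0.23,0,0,0.11,0.23,0,0,0.11,0.23,0,0,0,0,0,0]'

```text
t: 7.95
eef_pos: [406.2, 155.0, 224.2]
tcp_rot: [3.141, -0.002, -3.022]
ft_force: [-0.2, -0.7, -0.5]
opening: 0.008
grip_force: 0.0
```

```bash
python3 - <<'E'
from h import *
pts=[(-179,200,105)]
for a in np.r_[1.47,1.2:-0.01:-0.15]:
    g=16+10*abs(np.cos(a))+12*abs(np.sin(a)); r=180
    pts.append((round(-r*np.sin(a)-g*np.cos(a),1),round(135-r*np.cos(a)+g*np.sin(a),1),105))
rel(*pts)
im=cv2.cvtColor(viewer.read_camera("top"),cv2.COLOR_RGB2BGR)[120:320,240:440]
cv2.imwrite("pics/t3.png",cv2.resize(im,None,fx=3,fy=3))
E
```

```text
t 7.95 pos [406.2 155.  224.2] yaw [ 3.141e+00 -2.000e-03 -3.022e+00] cab [-180.4  200.7  224.2] F [-0.2 -0.7 -0.5]
(-179, 200, 105) world [407.7 154.5 105. ] rows [-0.011 -0.005  0.795]
(np.float64(-182.0), np.float64(145.7), 105) world [411.1 100.3 105. ] rows [ 0.021 -0.362 -0.   ]
(np.float64(-178.9), np.float64(98.5), 105) world [419.7  53.8 105. ] rows [-0.02  -0.315 -0.   ]
(np.float64(-171.8), np.float64(72.7), 105) world [429.8  29.  105. ] rows [-0.047 -0.172 -0.   ]
(np.float64(-160.7), np.float64(47.9), 105) world [443.8   5.6 105. ] rows [-0.074 -0.165 -0.   ]
(np.float64(-145.7), np.float64(24.8), 105) world [461.4 -15.5 105. ] rows [-0.1   -0.154 -0.   ]
(np.float64(-127.2), np.float64(4.0), 105) world [482.2 -34.  105. ] rows [-0.123 -0.139 -0.   ]
(np.float64(-105.5), np.float64(-13.9), 105) world [505.9 -49.2 105. ] rows [-0.144 -0.12  -0.   ]
(np.float64(-81.0), np.float64(-28.4), 105) world [531.9 -60.7 105. ] rows [-0.163 -0.097 -0.   ]
(np.float64(-54.3), np.float64(-38.8), 105) world [559.6 -67.9 105. ] rows [-0.178 -0.07  -0.   ]
(np.float64(-26.0), np.float64(-45.0), 105) world [588.5 -70.7 105. ] rows [-0.189 -0.042 -0.   ]
```

View pics/t3.png

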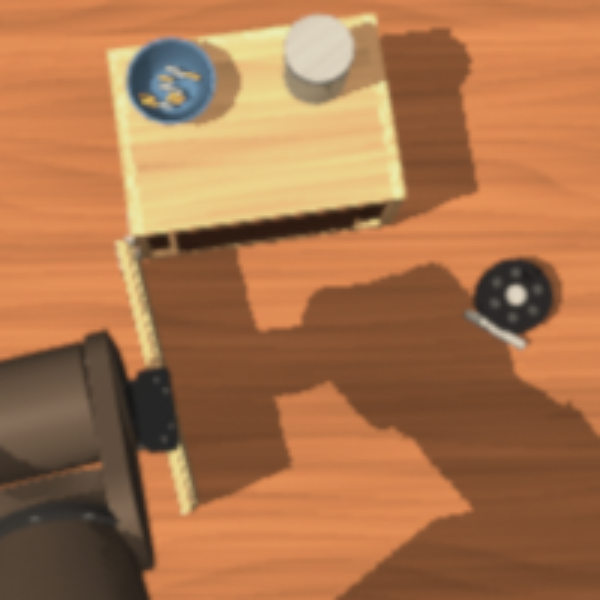

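The tray is flush, and the gripper is left of the door (its body's right end at (155,410) above the door edge). Now lower and push along the arc.

Call:
move_arm --moves '[0,0,0.2,0,0,0,0.2,0,0,0,0.2,0,0,0,0.2,0,0,0,0,0,0.01,-0.12,0,0,0,-0.1,0,0,0,-0.07,0,0,0,-0.07,0,0]'

```text
t: 9.12
eef_pos: [412.8, 99.2, 105.5]
tcp_rot: [3.141, 0.001, -3.025]
ft_force: [0.4, 0.3, 0.7]
opening: 0.002
grip_force: 0.3
```

Call:
move_arm --moves '[-0.01,-0.07,0,0,-0.01,-0.09,0,0,-0.01,-0.08,0,0,-0.02,-0.08,0,0,-0.02,-0.08,0,0,0,0,0,0]'

```text
t: 9.88
eef_pos: [430.2, 40.7, 105.1]
tcp_rot: [3.142, 0.0, -3.026]
ft_force: [0.4, -0.7, 0.7]
opening: 0.004
grip_force: 0.0
```

```bash
python3 - <<'E'
from h import *
rel((-172,73,105))
E
```

```text
t 9.875 pos [430.2  40.7 105.1] yaw [ 3.142  0.    -3.026] cab [-170.1   84.4  105.1] F [ 0.3 -0.7  0.7]
(-172, 73, 105) world [429.6  29.2 105. ] rows [ 0.013 -0.076  0.   ]
```

Call:
move_arm --moves '[0,-0.08,0,0,-0.035,-0.083,0,0,-0.04,-0.083,0,0,-0.05,-0.077,0,0,-0.05,-0.077,0,0,-0.06,-0.07,0,0,-0.06,-0.07,0,0,0,0,0,0]'

```text
t: 10.88
eef_pos: [484.1, -34.4, 105.0]
tcp_rot: [-3.141, 0.001, -3.025]
ft_force: [-0.5, 0.7, 0.2]
opening: 0.004
grip_force: 0.0
```

```bash
python3 - <<'E'
from h import *
rel((-105.5,-14,105))
im=cv2.cvtColor(viewer.read_camera("top"),cv2.COLOR_RGB2BGR)[120:320,240:440]
cv2.imwrite("pics/t4.png",cv2.resize(im,None,fx=3,fy=3))
E
```

```text
t 10.875 pos [484.1 -34.4 105. ] yaw [-3.141e+00  1.000e-03 -3.025e+00] cab [-125.4    3.4  105. ] F [-0.4  0.8  0.2]
(-105.5, -14, 105) world [505.9 -49.3 105. ] rows [-0.133 -0.115  0.   ]
```

View pics/t4.png

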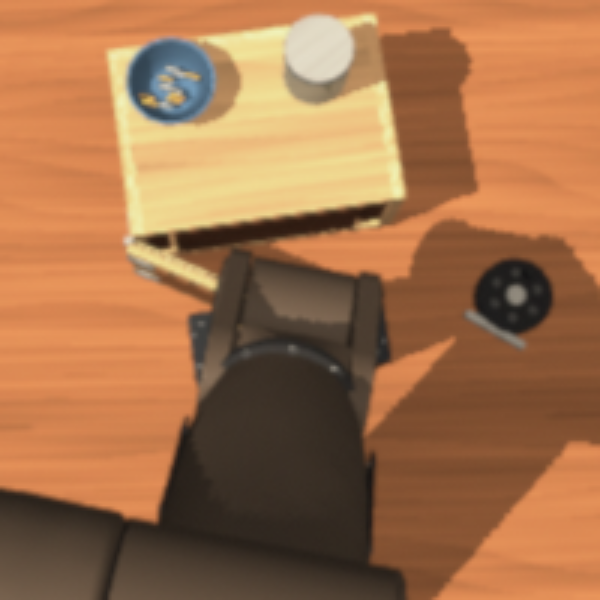

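The door follows, now about 0.6 rad open (hinge at (130,243), running to (215,290)). I continue along the arc.

Call:
move_arm --moves '[-0.066,-0.058,0,0,-0.066,-0.058,0,0,-0.08,-0.05,0,0,-0.08,-0.05,0,0,-0.09,-0.035,0,0,-0.09,-0.035,0,0,-0.06,-0.015,0,0,-0.04,-0.01,0,0,-0.03,-0.01,0,0,0,0,0,0]'

```text
t: 12.18
eef_pos: [578.8, -71.0, 105.2]
tcp_rot: [-3.141, 0.0, -3.024]
ft_force: [0.1, 0.7, 0.7]
opening: 0.003
grip_force: 0.0
```

Call:
move_arm --moves '[-0.02,0,0,0,-0.02,0,0,0,0,0,0,0]'

```text
t: 12.55
eef_pos: [584.8, -70.3, 105.2]
tcp_rot: [3.142, 0.0, -3.025]
ft_force: [-0.7, -0.2, 0.6]
opening: 0.004
grip_force: 0.0
```

```bash
python3 - <<'E'
from h import *
rel((-26,-45,105))
E
```

```text
t 12.55 pos [584.8 -70.3 105.2] yaw [ 3.142  0.    -3.025] cab [-29.6 -44.1 105.2] F [-0.7 -0.1  0.6]
(-26, -45, 105) world [588.5 -70.7 105. ] rows [-0.024 -0.006  0.001]
```

Call:
move_arm --moves '[-0.02,0,0,0,-0.01,0,0,0]'

```text
t: 12.8
eef_pos: [585.9, -70.0, 105.1]
tcp_rot: [3.141, -0.007, -3.024]
ft_force: [-26.5, -6.6, 14.8]
opening: 0.007
grip_force: 13.2
```

Call:
move_arm --moves '[-0.01,0,0,0,-0.01,0,0,0,0,0,0,0]'

```text
t: 13.18
eef_pos: [585.6, -70.0, 105.2]
tcp_rot: [3.139, -0.014, -3.024]
ft_force: [-39.3, -10.2, 21.9]
opening: 0.004
grip_force: 20.2
```

The door is hard shut; I back off and raise the arm.

Call:
move_arm --moves '[0.05,0,0,0,0.15,0,0,0,0.3,0,0,0,0.3,0,0,0,0,0,-0.25,0,0,0,-0.25,0,0,0,-0.25,0,0,0,0,0,0,0,0,0]'

```text
t: 14.3
eef_pos: [472.6, -83.3, 217.1]
tcp_rot: [3.141, -0.0, -3.025]
ft_force: [0.3, -0.0, -0.8]
opening: 0.007
grip_force: 0.0
```

```bash
python3 - <<'E'
from h import *
rel()
im=cv2.cvtColor(viewer.read_camera("top"),cv2.COLOR_RGB2BGR)[120:320,240:440]
cv2.imwrite("pics/t5.png",cv2.resize(im,None,fx=3,fy=3))
E
```

```text
t 14.3 pos [472.6 -83.3 217.1] yaw [ 3.141 -0.    -3.025] cab [-142.5  -43.9  217.1] F [ 0.3 -0.1 -0.8]
```

View pics/t5.png

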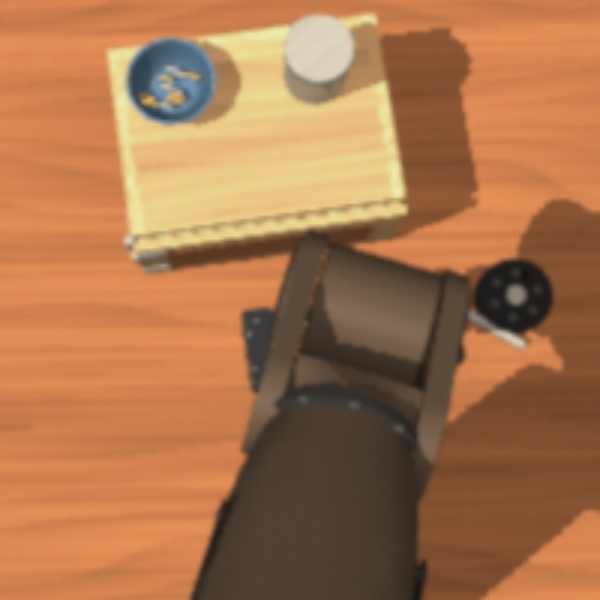

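The door lies flat along the cabinet front, from (130,245) to (405,210). The bowl, jar and reel have not moved.

```bash
python3 -c "
from cell import order
print(order.job_done())"
```

```text
the job is handed in; nothing more can be done
None
```

I pushed the tray home and then the door shut, each until it pressed firmly against its stop, and handed the job in at about 14 s. The last top view shows the door flat against the cabinet and the bowl, jar and reel where they stood; the hand-in gave no verdict.

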